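# Pump up the resin-curing pressure pot

## Robot

A 6-joint arm with a two-finger parallel gripper is mounted at the origin on a cart in front of the work surface, level with it; the furniture and walls round the work are solid. World frame = base frame: x ahead of the robot, y to its left, z up, the work surface at z = 0. Lengths are in m, angles in rad, forces in N, time in s.
With the tool pointing down it reaches from about 0.425 to 1.125 m from the base axis. Payload 14.9 kg.
Tool frame: the origin (TCP) lies at the very end of the fingers, on their centre line; the grasp point (between the pads) lies 19 mm behind it (grip_point_offset is the distance from the TCP to the grasp point, in m); z points along the fingers, y is the line along which they close (so a half turn about z gives the same grasp; the last joint's range is limited). The gripper opens to 91 mm and grips with 3 to 60 N. Pads are 32 mm wide; open, the fingers measure 118 mm over their backs; the gripper's body (76 mm by 178 mm) begins 60 mm behind the grasp point.
Start: joints at [1.293, 0.379, 1.734, -0, 1.028, -0.033], TCP at [0.17, 0.679, 0.174] pointing down, gripper open.
Joint ranges: [-2.77, 2.77], [-0.74, 2.19], [0, 2.66], [-1.06, 4.2], [0.31, 2.87], [-3.08, 3.08]. Speed limits (rad/s): [1.89, 1.89, 2.39, 3.14, 3.14, 3.14].

## Interface

Orientations are given as [roll, pitch, yaw] about the fixed x, y, z axes, in that order (R = Rz(yaw) Ry(pitch) Rx(roll)).
In Python, from bench import observe, capture, sign_off, grip_point_offset gives the robot as it stands.
- The arm moves only by the shell command python3 -m crank 'ROWS'. ROWS is a JSON object of lists of equal length, an entry for each row: "claw": the opening, from -1 (shut) to 1 (fully open), so that 0 is half open; "dp": the shift along the tool's x, y, z in m, a list of three; "spin": the turn about the tool's z in rad. In form: {"claw": [claw, ...], "dp": [[x, y, z], ...], "spin": [spin, ...]}. A call has 1 to 8 rows; each row is the pose to reach, as a shift and turn from the pose commanded when the call began, along the tool's axes at that moment; what a row does not reach only later rows make up. A row lasts 1/12 s, in which the tool goes at most 41.7 mm and 7.16 degrees, less where a joint would pass 70% of its speed; a pose out of reach is approached as far as the arm can. A call with a gripper value outside its range is refused whole. The fingers move at their own pace and stop on an object; the grip force is fixed at half the most. Time passes only in rows, so rows that repeat a pose let the fingers close. It gives the time, the measured TCP pose, the force, the opening and the grip force at its end, in the units of the state.
- observe(): the state, without advancing time (a new reading comes with each control period).
- capture(name): name is "side" or "top" or "wrist"; returns a dict with "img" (420x560x3 uint8, red, green, blue), "depth" (420x560 float32, m along the optical axis (not along the pixel's ray), 0 where there is no reading), "fx", "fy", "cx", "cy" (pixels), "extrinsics" (4x4, takes a point from camera to world coordinates); the wrist camera has in their place "tool_from_camera" (4x4, takes a point from camera to tool coordinates, whose origin is the TCP and whose axes are the flange's). Camera axes: x right, y down, z forward; pixel columns grow to the right and rows downward; lengths in m; the calibration is good to about 2 mm. The wrist camera is an equidistant fisheye: a pixel r from the principal point sees the ray r / f radians off the axis. A picture is of the moment at which its call begins: read the wrist's pose just before it.
- sign_off(): hands the job in; it is judged then, once.
The state is a dict: "t": time; "q": joint angles; "qvel": joint speeds; "joint_efforts": joint torques, N m; "tool_pos": TCP position; "orientation": TCP orientation; "contact_force": force on the tool from outside, world axes, zero at the start; "wrist_torque": the same for the moment, N m; "width": opening from 0.0 (shut) to 1.0 (fully open); "grip_force": force on a finger pad.
Only numpy, scipy, OpenCV 4.12 (cv2) and the standard library are available. Lean on these libraries where they do the work, as an engineer would, in place of code of your own. Each camera call takes 0.05 s, during which the arm holds its last target. There are 200 camera calls.

## Task

Resin blocks are sitting in the hand-pumped pressure pot to cure without bubbles: shut the relief tap on its lid by pushing the tap's lever round until it stops square across the spout, then pump the mushroom-headed plunger down and up with the fingertips, stroke after stroke, until the indicator pin stands fully out of its sleeve and the dark ring round its foot shows. Only push: grasp and lift nothing, keep off the pin, and leave the two vials and the petri dish beside the pot where they are. Finish with the tap shut, the pin out and the plunger back up.

Things in the scene. Friction and masses are not known exactly. Their poses are not given: they have to be found in the camera images.
- pot: Aluminium pressure pot, 150 mm wide, fixed, upright; lid 176 mm wide, its flat top 114 mm up, four side latches. Origin: centre of the underside, z up. On the lid at pot (x, y): plunger axis (-15, 48) mm, tap axis (0, -45), pin axis (58, 6). The tap's spout points to pot -y, 130 mm up, 17 mm thick, ending 81 mm from the pot's centre.
- plunger_top (a point): Centre of the plunger's flat black knob top (mushroom head 41 mm diameter, 12 mm thick), 168 mm above the table when up; it goes straight down.
- plunger (a joint): m: 0 up, 0.022 fully down on its stop. A spring returns it in about 0.3 s (4 N at the top, 10 N at the bottom, up to 5 N more while pumping). With the tap shut each downstroke of 12 mm or more adds to the charge; five or six full strokes fill it, short ones up to nine. Let it come fully up between strokes. Extra strokes do no harm.
- lever_grip (a point): Middle of the black sleeve on the tap's lever, 50 mm from the tap's vertical axis, 164 mm above the table. Sleeve 14 mm wide, 8 mm thick, 34 mm long, sloping up outwards (underside 152 to 164 mm, top 163 to 177 mm above the table): a fingertip held 150 mm above the table beside it clears spout and lid and pushes on its side.
- tap_lever (a joint): rad: 0 open (lever along the spout, to pot -y), 1.571 shut, at its stop (lever square to the spout, to pot -x); grows clockwise seen from above, about the vertical tap axis. Starts open or partly open. Stays where it is left; about 1.5 N at the sleeve moves it. While it is open, pumping has no effect.
- pin (a joint): How far the indicator pin has come out, in m: 0 at the start, 0.015 fully out. Rises 1 mm with the first full stroke, then 2 to 4 mm with each, stays out between strokes and stops by itself at 15 mm. A dark ring, 1.5 mm high, round its foot stands wholly clear of the sleeve from 12.5 mm on: that counts as fully out.
- pin_tip (a point): Top of the steel indicator pin, 7 mm thick, in a brass sleeve 17 mm thick whose top is 126 mm above the table; the tip is 127.5 mm above the table when in and 142.5 mm when fully out. It rises straight up.
- vial_a: Small clear vial with a white ribbed cap, 23 mm diameter, 57 mm tall, loose, to the right of the pot; origin: centre of the underside. A bystander.
- amber_vial: Amber vial with a black cap, 19 mm diameter, 50 mm tall, loose, to the right of the pot; origin: centre of the underside. A bystander.
- petri: Clear petri dish, 65 mm diameter, 13 mm tall, loose, to the left behind the pot; origin: centre of the underside. A bystander.

How it is judged:
By the outcome, as a careful person would: the job done as asked, in the order asked, and still so for the second after the job is handed in, with the robot touching nothing.
It also fails if it takes over 58 s, if anything falls off the work surface, if the arm or the gripper's body presses on something with over 40 N, if the wrist force passes 120 N, or if a joint passes its speed limit or range.

## Working session

There is one attempt and no reset: what is moved stays moved. The work goes in short steps, Python scripts to look and compute and a shell command to move; the robot and the scene stay as the last step left them, time stands still between calls to the robot, and variables do not carry over. Pictures are saved under pics/ and viewed, at most 10 in all, crops included, and the job is handed in when it is done.

```bash
mkdir -p pics; cat > h.py <<'E'
import numpy as np,cv2
from bench import observe,capture
def grab(n,f):
    c=capture(n); cv2.imwrite('pics/'+f+'.png',c['img'][:,:,::-1]); np.savez('/tmp/'+f+'.npz',**{k:v for k,v in c.items()}); return c
def world(c,u,v,d=None,z=None):
    T=np.array(c['extrinsics']); r=np.array([(u-c['cx'])/c['fx'],(v-c['cy'])/c['fy'],1.])
    if z is None:
        d=d or np.median(c['depth'][int(v)-1:int(v)+2,int(u)-1:int(u)+2])
    else: d=(z-T[2,3])/(T[:3,:3]@r)[2]
    return T[:3,:3]@(r*d)+T[:3,3]
E
python3 - <<'E'
from h import *
s=observe();print(s)
a=grab('top','top0');b=grab('side','side0')
for c in(a,b):print(c['fx'],c['cx'],c['cy'],np.round(c['extrinsics'],3).tolist())
E
```

```text
{'t': 0.0, 'q': array([ 1.29272385e+00,  3.79389651e-01,  1.73478630e+00, -3.14642718e-05,
        1.02850371e+00, -3.32499945e-02]), 'qvel': array([-5.76545829e-04, -6.82932085e-04,  1.74570315e-03,  5.56155893e-04,
        4.77249148e-05,  1.06358672e-03]), 'joint_efforts': array([-2.07424535e-03, -7.63738847e+01, -4.34355319e+01,  6.49677962e-02,
        4.25543287e-02, -1.33635081e-04]), 'tool_pos': array([0.16952666, 0.67870455, 0.17379877]), 'orientation': array([-3.14050535e+00, -9.21885424e-06,  2.89678642e+00]), 'contact_force': array([-0.66340705,  0.31887022, -0.49478433]), 'wrist_torque': array([-0.01446594,  0.0313401 ,  0.05070687]), 'grip_force': 0.0, 'width': 1.0022165708648862}
396.7044762833395 281.75721880192197 210.4544776766216 [[-0.008, -0.989, 0.15, 0.455], [-1.0, 0.007, -0.007, -0.016], [0.006, -0.15, -0.989, 0.98], [0.0, 0.0, 0.0, 1.0]]
483.265711582333 277.743557295197 212.48473854405015 [[0.769, 0.487, -0.414, 0.99], [0.639, -0.596, 0.486, -0.486], [-0.01, -0.638, -0.77, 0.846], [0.0, 0.0, 0.0, 1.0]]
```

View pics/top0.png

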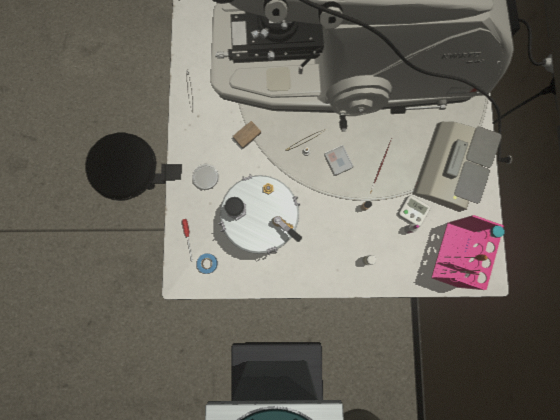

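View pics/side0.png

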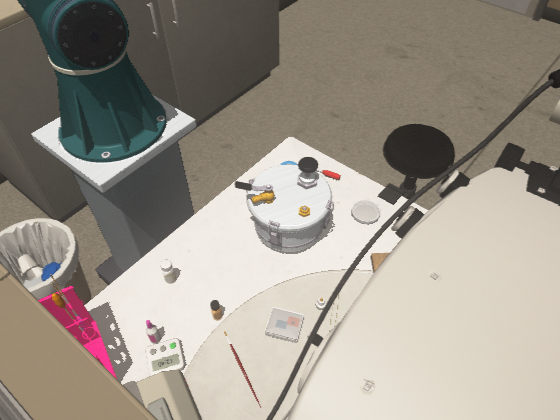

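The top view shows the pot near (260,213), with the knob at (234,206), the lever's black grip at (293,236) and the pin at (268,188). I'll enlarge both views.

```bash
python3 - <<'E'
from h import *
a=cv2.imread('pics/top0.png')[160:280,180:340];b=cv2.imread('pics/side0.png')[140:260,220:380]
cv2.imwrite('pics/crops.png',np.hstack([cv2.resize(x,None,fx=5,fy=5,interpolation=2)[:, :] for x in (a,)]))
cv2.imwrite('pics/cropside.png',cv2.resize(b,None,fx=5,fy=5,interpolation=2))
E
```

```text
(no output)
```

View pics/crops.png

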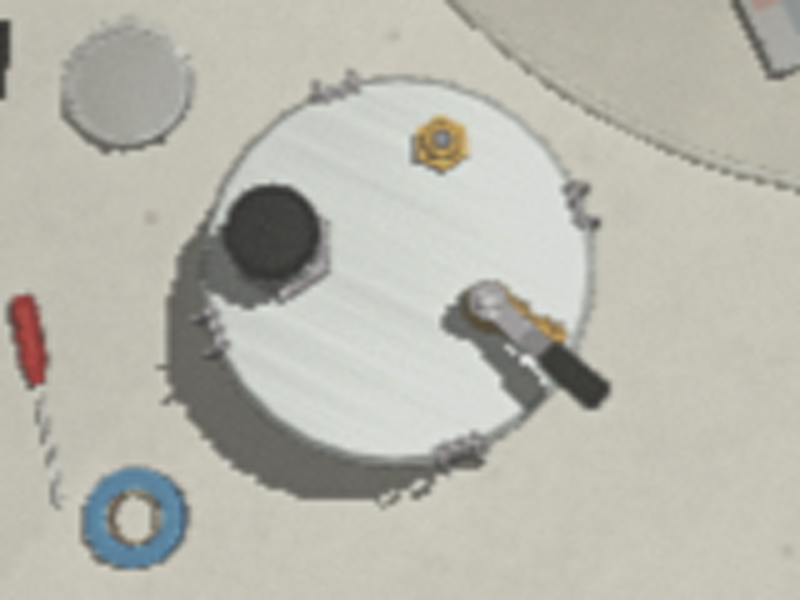

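View pics/cropside.png

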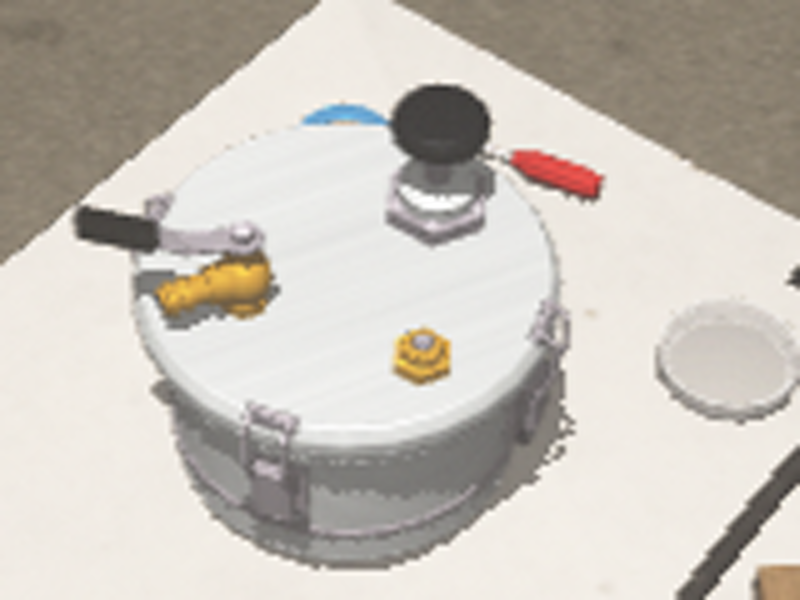

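Top crop: knob at (271,231), pin at (442,139), tap hub at (488,300), grip middle at about (575,376), lid centre at (402,268). The side crop shows the knob at (440,122), the pin at (424,342) and the grip centre at (117,227). Next I'll fit the pot pose.

```bash
python3 - <<'E'
from h import *
a=dict(np.load('/tmp/top0.npz'));b=dict(np.load('/tmp/side0.npz'))
t=lambda u,v,z:world(a,180+u/5-.4,160+v/5-.4,z=z)
s=lambda u,v,z:world(b,220+u/5-.4,140+v/5-.4,z=z)
K,P,L=t(271,231,.168),t(442,139,.1275),t(402,268,.114)
K2,P2=s(440,120,.168),s(424,341,.1275)
H=t(488,300,.155)
print('K',K,K2,'P',P,P2,'L',L,'H',H,'G',t(575,376,.170),s(117,227,.17))
m=np.array([[-15,48],[58,6],[0,0],[-15,48],[58,6]])/1e3
w=np.array([K,P,L,K2,P2])[:,:2]
mm,wm=m.mean(0),w.mean(0);A=(m-mm);B=(w-wm)
yaw=np.arctan2((A[:,0]*B[:,1]-A[:,1]*B[:,0]).sum(),(A*B).sum())
R=np.array([[np.cos(yaw),-np.sin(yaw)],[np.sin(yaw),np.cos(yaw)]]);o=wm-R@mm
print('yaw',yaw,'o',o,'res',np.round((m@R.T+o-w)*1e3,1).tolist())
tap=R@[0,-.045]+o;print('tap',tap,'plunger',R@[-.015,.048]+o,'pin',R@[.058,.006]+o)
for G in(t(575,376,.170),s(117,227,.17)):
  v=R.T@(G[:2]-tap);print('lever len',np.hypot(*v),'angle',np.arctan2(-v[0],-v[1]))
print('shut grip',R@[-.05,-.045]+o,'open grip',R@[0,-.095]+o)
print('depthknob',world(a,234,206),world(a,260,212))
E
```

```text
K [0.58896145 0.07809702 0.168     ] [0.5907136  0.07648106 0.168     ] P [0.63598162 0.0082326  0.1275    ] [0.63627945 0.00936216 0.1275    ] L [0.58091206 0.0264269  0.114     ] H [ 0.56112127 -0.01160095  0.155     ] G [ 0.52756345 -0.04707504  0.17      ] [ 0.5316214  -0.04898043  0.17      ]
yaw -0.45007707148806286 o [0.58168577 0.02775362] res [[0.1, -0.6], [0.5, -0.3], [0.8, 1.3], [-1.7, 1.0], [0.2, -1.4]]
tap [ 0.5621092  -0.01276499] plunger [0.58906124 0.07749899] pin [0.63651997 0.00792407]
lever len 0.04868868675702581 angle 0.3387442459493221
lever len 0.04733987595848991 angle 0.24966366200292256
shut grip [0.51708852 0.00898675] open grip [ 0.54035745 -0.05778567]
depthknob [0.5884467  0.07761475 0.16855671] [0.58353365 0.02640924 0.11436051]
```

The fits agree to within 2 mm, and the lever stands at about 0.3 rad. I'll close the fingers, align the tool x axis with pot -x (spin 0.206) and move to the clear side of the lever.

```bash
python3 -m crank '{"claw":[-1,-1,-1,-1,-1,-1,-1,-1],"dp":[[0,0,-0.04],[0,0,-0.08],[-0.1,-0.116,-0.086],[-0.13,-0.15,-0.086],[-0.16,-0.185,-0.086],[-0.19,-0.22,-0.086],[-0.22,-0.255,-0.086],[-0.25,-0.29,-0.086]],"spin":[0,0.1,0.206,0.206,0.206,0.206,0.206,0.206]}'; python3 -c "
from h import *
s=observe();o=np.array([.5817,.0278]);y=-.45;R=np.array([[np.cos(y),-np.sin(y)],[np.sin(y),np.cos(y)]])
p=R.T@(s['tool_pos'][:2]-o);print(s['tool_pos'],s['orientation'],'pot',p,'delta tool',-(0.024-p[0]),-.113-p[1])"
```

```text
t: 0.77
tool_pos: [0.2825, 0.454, 0.2592]
orientation: [-3.141, -0.0, 2.691]
contact_force: [0.6, -0.2, 0.3]
width: 0.447
grip_force: 0.0
[0.28248255 0.4540368  0.2591925 ] [-3.14133849e+00 -1.41497430e-05  2.69123514e+00] pot [-0.4548278   0.25365442] delta tool -0.47882780226045085 -0.36665441591036113
```

```bash
python3 -m crank '{"claw":[-1,-1,-1,-1,-1,-1,-1,-1],"dp":[[-0.03,-0.023,0],[-0.06,-0.046,0],[-0.09,-0.069,0],[-0.12,-0.092,0],[-0.15,-0.115,0],[-0.18,-0.138,0],[-0.21,-0.161,0],[-0.24,-0.184,0]],"spin":[0,0,0,0,0,0,0,0]}';python3 -m crank '{"claw":[-1,-1,-1,-1,-1,-1,-1,-1],"dp":[[-0.03,-0.023,0],[-0.06,-0.046,0],[-0.09,-0.069,0],[-0.12,-0.092,0],[-0.15,-0.115,0],[-0.18,-0.138,0],[-0.21,-0.161,0],[-0.23,-0.180,0]],"spin":[0,0,0,0,0,0,0,0]}'; cat >> h.py <<'E'
def pot():
    s=observe();o=np.array([.5817,.0278]);y=-.45;R=np.array([[np.cos(y),-np.sin(y)],[np.sin(y),np.cos(y)]])
    print('pot mm',np.round(1e3*np.r_[R.T@(s['tool_pos'][:2]-o),s['tool_pos'][2]],1),'F',np.round(s['contact_force'],1),'t',s['t'],'rpy',np.round(s['orientation'],3),'w',s['width'])
E
python3 - <<'E'
from h import *
pot()
for th in np.arange(.2,1.6,.15).tolist()+[1.571]:
    d=np.array([-np.sin(th),-np.cos(th)]);n=np.array([-np.cos(th),np.sin(th)])
    h=16*abs(n[0])+13.5*abs(n[1]); r=52-(16*np.sin(th)-13.5*np.cos(th))
    print(round(th,2),np.round(np.array([0,-45])+r*d-(7+h)*n,1))
E
```

```text
t: 1.43
tool_pos: [0.4183, 0.184, 0.2594]
orientation: [3.141, 0.0, 2.691]
contact_force: [1.0, 0.0, 1.2]
width: 0.002
grip_force: 0.0
t: 2.1
tool_pos: [0.5476, -0.079, 0.2592]
orientation: [-3.141, 0.0, 2.69]
contact_force: [-0.7, 0.9, 0.1]
width: 0.002
grip_force: 0.0
pot mm [  15.8 -111.   259.2] F [-0.7  0.9  0.1] t 2.1 rpy [-3.141  0.     2.69 ] w 0.0019495745402965995
0.2 [  12.5 -110.9]
0.35 [   4.7 -109.7]
0.5 [  -2.8 -107.5]
0.65 [  -9.9 -104.1]
0.8 [-16.4 -99.8]
0.95 [-22.2 -94.4]
1.1 [-27.2 -88.3]
1.25 [-31.1 -81.5]
1.4 [-34.1 -74.2]
1.55 [-35.8 -66.6]
1.57 [-36.  -65.5]
```

```bash
python3 -m crank '{"claw":[-1,-1,-1,-1,-1,-1],"dp":[[-0.01,-0.002,0],[-0.01,-0.002,0.035],[-0.01,-0.002,0.07],[-0.01,-0.002,0.1],[-0.01,-0.002,0.109],[-0.01,-0.002,0.109]],"spin":[0,0,0,0,0,0]}'; python3 -c "
from h import *
pot();grab('side','side1')
cv2.imwrite('pics/s1.png',cv2.resize(cv2.imread('pics/side1.png')[100:260,180:380],None,fx=3,fy=3))"
```

```text
t: 2.6
tool_pos: [0.5532, -0.0819, 0.1483]
orientation: [-3.14, -0.004, 2.691]
contact_force: [0.5, -0.1, 0.3]
width: 0.006
grip_force: 0.0
pot mm [  22.1 -111.2  148.3] F [ 0.5 -0.1  0.3] t 2.6 rpy [-3.14  -0.004  2.691] w 0.006375772023662078
```

View pics/s1.png

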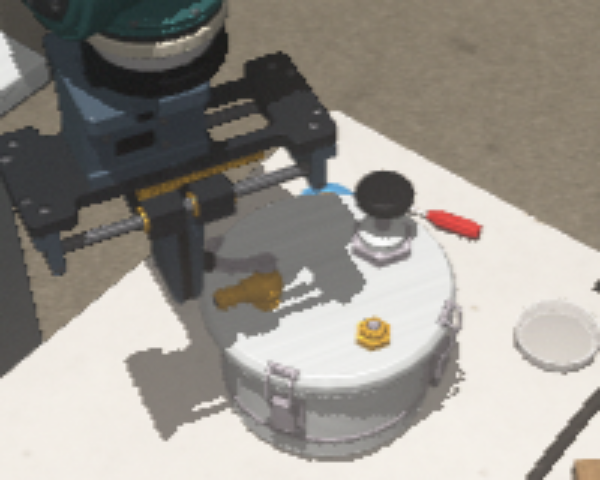

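The fingertips (about (190,290) in the crop) hang beside the lever, on the spout side and clear of the lid and knob. Pushing now.

```bash
python3 -m crank '{"claw":[-1,-1,-1,-1,-1,-1,-1,-1],"dp":[[0.0095,0,-0.0015],[0.0175,0.0015,-0.0015],[0.032,0.007,-0.0015],[0.0385,0.011,-0.0015],[0.044,0.0165,-0.0015],[0.049,0.023,-0.0015],[0.053,0.0295,-0.0015],[0.056,0.037,-0.0015]],"spin":[0,0,0,0,0,0,0,0]}'; python3 -c "
from h import *
pot()"
```

```text
t: 3.32
tool_pos: [0.5206, -0.024, 0.1521]
orientation: [3.142, 0.0, 2.691]
contact_force: [-0.7, 0.3, -0.1]
width: 0.006
grip_force: 0.0
pot mm [-32.5 -73.2 152.1] F [-0.7  0.3 -0.1] t 3.3167 rpy [3.142 0.    2.691] w 0.005571571187100061
```

```bash
python3 -m crank '{"claw":[-1,-1,-1,-1],"dp":[[0.006,0.004,0.002],[0.010,0.007,0.002],[0.010,0.009,0.002],[0.010,0.009,0.002]],"spin":[0,0,0,0]}'; python3 -c "
from h import *
pot();grab('side','side2')
cv2.imwrite('pics/s2.png',cv2.resize(cv2.imread('pics/side2.png')[140:240,220:360],None,fx=4,fy=4))"
```

```text
t: 3.65
tool_pos: [0.5155, -0.012, 0.1498]
orientation: [-3.142, -0.0, 2.691]
contact_force: [0.3, -0.5, 0.8]
width: 0.007
grip_force: 0.0
pot mm [-42.3 -64.7 149.8] F [ 0.3 -0.5  0.8] t 3.65 rpy [-3.142 -0.     2.691] w 0.007276258388204056
```

View pics/s2.png

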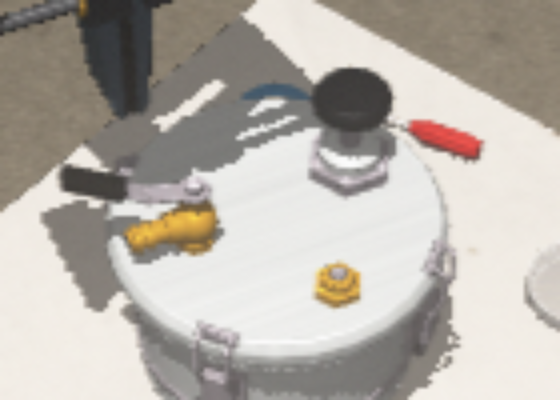

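The lever did not move: it still lies at (95,182) in the crop, and the finger is now at (130,105), beyond it. I'll check where the fingertip really is against the calibration.

```bash
python3 - <<'E'
from h import *
b=dict(np.load('/tmp/side2.npz'));T=b['extrinsics']
def pr(p):
    q=np.linalg.inv(T)@np.r_[p,1];return np.round([b['fx']*q[0]/q[2]+b['cx'],b['fy']*q[1]/q[2]+b['cy'],q[2]],2)
print('tcp',pr([.5155,-.012,.15]),'start tcp',pr([.5532,-.0819,.148]),'grip.3',pr([.530,-.048,.164]),'shut grip',pr([.517,.009,.164]))
print('tip depth pts',[np.round(world(b,u,v),3).tolist() for u,v in[(250,165),(252,160),(246,160),(238,185),(250,187)]])
b1=dict(np.load('/tmp/side1.npz'))
print('side1 tip',[np.round(world(b1,180+u/3,100+v/3),3).tolist() for u,v in[(190,290),(190,270),(175,270),(160,240)]])
grab('wrist','w2')
E
```

```text
tcp [250.2  177.54   0.96] start tcp [240.46 208.1    0.91] grip.3 [242.92 186.45   0.93] shut grip [257.42 167.08   0.96]
tip depth pts [[0.527, -0.022, 0.2], [0.529, -0.017, 0.211], [0.523, -0.027, 0.214], [0.524, -0.055, 0.17], [0.539, -0.038, 0.161]]
side1 tip [[0.568, -0.085, 0.194], [0.569, -0.085, 0.213], [0.567, -0.095, 0.219], [0.562, -0.1, 0.246]]
```

View pics/w2.png

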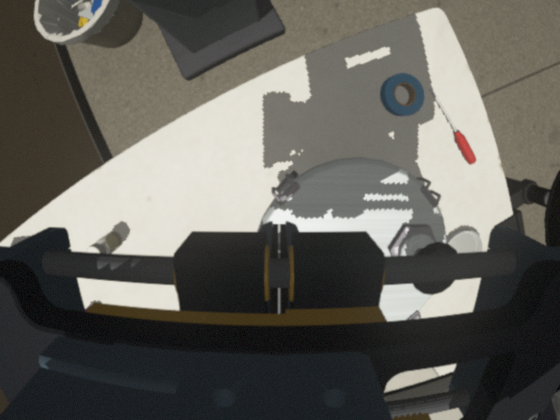

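The wrist view shows the closed fingers at (278,265), not touching the lever. In the side view the visible tip ends about 9 px above the projected TCP, so the real fingertips may sit higher than reported. I'll measure that.

```bash
python3 - <<'E'
from h import *
import bench
print(bench.grip_point_offset if not callable(bench.grip_point_offset) else bench.grip_point_offset())
b=dict(np.load('/tmp/side2.npz'));T=b['extrinsics']
for c,(x,y) in((b,(.5155,-.012)),(dict(np.load('/tmp/side1.npz')),(.5532,-.0819))):
    v,u=np.mgrid[0:420,0:560];d=c['depth']
    P=np.stack([(u-c['cx'])/c['fx']*d,(v-c['cy'])/c['fy']*d,d],-1)@T[:3,:3].T+T[:3,3]
    m=(np.hypot(P[...,0]-x,P[...,1]-y)<.027)&(P[...,2]>.12)&(d>0)&(P[...,2]<.26)
    q=P[m];uv=np.c_[u[m],v[m]];i=np.argsort(q[:,2])[:250:14]
    print(np.c_[np.round(q[i],3),uv[i]].tolist())
    h=q[q[:,2]>.2];print('finger xy range',h.min(0),h.max(0))
E
```

```text
0.0188
[[0.527, -0.017, 0.188, 252.0, 168.0], [0.526, -0.015, 0.194, 252.0, 165.0], [0.518, -0.023, 0.198, 246.0, 164.0], [0.529, -0.018, 0.2, 252.0, 164.0], [0.527, -0.027, 0.203, 248.0, 165.0], [0.531, -0.014, 0.206, 254.0, 161.0], [0.528, -0.022, 0.209, 250.0, 162.0], [0.509, -0.02, 0.211, 243.0, 156.0], [0.528, -0.019, 0.214, 251.0, 159.0], [0.532, -0.015, 0.216, 254.0, 158.0], [0.511, -0.022, 0.218, 243.0, 154.0], [0.532, -0.014, 0.22, 254.0, 156.0], [0.525, -0.026, 0.223, 247.0, 157.0], [0.522, -0.028, 0.225, 245.0, 156.0], [0.534, -0.011, 0.227, 256.0, 153.0], [0.51, -0.023, 0.229, 242.0, 150.0], [0.534, -0.013, 0.231, 255.0, 152.0], [0.526, -0.026, 0.233, 247.0, 153.0]]
finger xy range [ 0.49576096 -0.03159787  0.20003851] [ 0.53607836 -0.0063946   0.25961415]
[[0.567, -0.086, 0.188, 243.0, 199.0], [0.566, -0.093, 0.193, 240.0, 199.0], [0.536, -0.083, 0.196, 231.0, 187.0], [0.55, -0.091, 0.199, 234.0, 192.0], [0.566, -0.091, 0.202, 240.0, 195.0], [0.568, -0.086, 0.205, 243.0, 193.0], [0.562, -0.097, 0.207, 236.0, 194.0], [0.573, -0.082, 0.21, 246.0, 191.0], [0.551, -0.093, 0.212, 233.0, 188.0], [0.566, -0.09, 0.215, 240.0, 190.0], [0.539, -0.087, 0.217, 230.0, 181.0], [0.558, -0.096, 0.219, 234.0, 188.0], [0.564, -0.097, 0.222, 236.0, 189.0], [0.554, -0.095, 0.223, 233.0, 185.0], [0.563, -0.096, 0.226, 236.0, 187.0], [0.574, -0.079, 0.229, 247.0, 183.0], [0.553, -0.095, 0.231, 232.0, 182.0], [0.574, -0.078, 0.233, 247.0, 181.0]]
finger xy range [ 0.53465419 -0.10193224  0.20076828] [ 0.5746868  -0.07776948  0.25874381]
```

The real fingertips are at about z = 0.186 with TCP at 0.149, so they passed over the sleeve: the finger end is about 37 mm behind the reported TCP. I'll go back over the top to the start side and descend 37 mm lower, outside the lid edge, where I can check it.

```bash
python3 -m crank '{"claw":[-1,-1,-1,-1,-1,-1,-1,-1],"dp":[[0,0,-0.04],[-0.02,-0.02,-0.04],[-0.045,-0.04,-0.04],[-0.067,-0.051,-0.04],[-0.067,-0.051,-0.04],[-0.067,-0.051,-0.005],[-0.067,-0.051,0.02],[-0.067,-0.051,0.02]],"spin":[0,0,0,0,0,0,0,0]}'; cat >> h.py <<'E'
def tip(name):
    pot();s=observe();x,y,z=s['tool_pos'];c=grab('side',name);T=np.array(c['extrinsics'])
    v,u=np.mgrid[0:420,0:560];d=c['depth']
    P=np.stack([(u-c['cx'])/c['fx']*d,(v-c['cy'])/c['fy']*d,d],-1)@T[:3,:3].T+T[:3,3]
    r=np.hypot(P[...,0]-x,P[...,1]-y)
    m=(r<.024)&(P[...,2]>z-.01)&(d>0);print('tip z',np.sort(P[m][:,2])[:40:5].round(3))
    m=(r<.1)&(r>.05)&(P[...,2]>z+.03)&(d>0)&(P[...,2]>.182);print('body z',np.sort(P[m][:,2])[:60:6].round(3))
E
python3 -c "
from h import *
tip('side3')"
```

```text
t: 4.42
tool_pos: [0.5505, -0.0871, 0.1256]
orientation: [-3.14, -0.006, 2.69]
contact_force: [-1.1, 0.5, -1.0]
width: 0.004
grip_force: 0.0
pot mm [  21.8 -117.   125.6] F [-1.1  0.5 -1. ] t 4.4167 rpy [-3.14  -0.006  2.69 ] w 0.004197869204224471
tip z [0.165 0.168 0.17  0.171 0.172 0.174 0.174 0.176]
body z [0.244 0.245 0.246 0.247 0.248 0.249 0.251 0.252 0.253 0.254]
```

Tip at about 0.165 and body at 0.244 with TCP at 0.126, which confirms a shift of about 38 mm. I'll drop to a tip height of 0.150 and push.

```bash
python3 -m crank '{"claw":[-1,-1,-1,-1,-1,-1,-1,-1],"dp":[[0,0,0.018],[0,0,0.018],[0.0115,0.005,0.018],[0.019,0.006,0.018],[0.027,0.0085,0.018],[0.034,0.012,0.018],[0.040,0.016,0.018],[0.046,0.0215,0.018]],"spin":[0,0,0,0,0,0,0,0]}'; python3 -c "
from h import *
pot()"
```

```text
t: 5.13
tool_pos: [0.5211, -0.0476, 0.1124]
orientation: [-3.142, 0.001, 2.691]
contact_force: [-0.1, -1.6, 1.0]
width: 0.004
grip_force: 0.9
pot mm [-21.8 -94.2 112.4] F [-0.1 -1.6  1. ] t 5.1333 rpy [-3.142e+00  1.000e-03  2.691e+00] w 0.003958969070106642
```

```bash
python3 -m crank '{"claw":[-1,-1,-1,-1,-1,-1,-1],"dp":[[0.005,0.006,0],[0.009,0.0125,0],[0.012,0.020,0],[0.016,0.024,0],[0.020,0.028,0],[0.022,0.0300,0],[0.022,0.0300,0]],"spin":[0,0,0,0,0,0,0]}'; python3 -c "
from h import *
pot()"
```

```text
t: 5.72
tool_pos: [0.5146, -0.011, 0.1118]
orientation: [3.142, -0.0, 2.691]
contact_force: [0.2, 0.2, -0.0]
width: 0.006
grip_force: 0.0
pot mm [-43.6 -64.1 111.8] F [ 0.2  0.2 -0. ] t 5.7167 rpy [ 3.142 -0.     2.691] w 0.006291513108049645
```

```bash
python3 -m crank '{"claw":[-1,-1,-1],"dp":[[0.004,0.003,0],[0.004,0.003,0],[0.004,0.003,0]],"spin":[0,0,0]}'; python3 -m crank '{"claw":[-1,-1,-1],"dp":[[0,0.002,0],[0,0.002,0],[0,0.002,0]],"spin":[0,0,0]}'; python3 -c "
from h import *
pot();grab('top','top4');cv2.imwrite('pics/t4.png',cv2.resize(cv2.imread('pics/top4.png')[160:280,180:340],None,fx=4,fy=4))"
```

```text
t: 5.97
tool_pos: [0.5124, -0.007, 0.1119]
orientation: [3.142, -0.0, 2.691]
contact_force: [0.4, 0.9, -0.3]
width: 0.002
grip_force: 0.0
t: 6.22
tool_pos: [0.5127, -0.0063, 0.1118]
orientation: [-3.139, -0.001, 2.691]
contact_force: [-5.2, -10.8, 4.7]
width: 0.002
grip_force: 6.6
pot mm [-47.3 -60.7 111.8] F [ -5.2 -10.8   4.7] t 6.2167 rpy [-3.139e+00 -1.000e-03  2.691e+00] w 0.002109664902002545
```

View pics/t4.png

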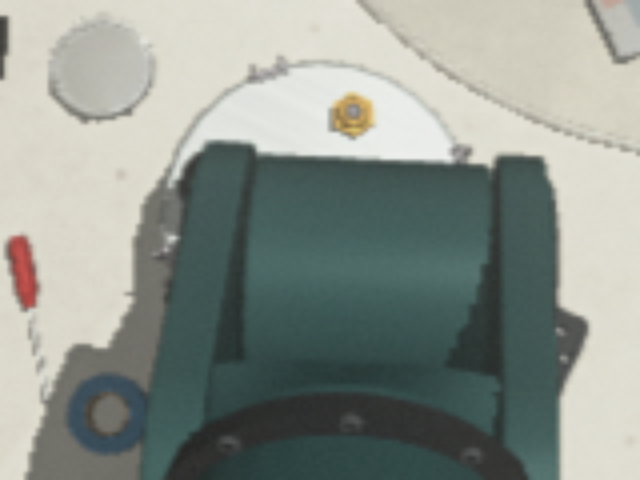

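The arm hides the lever in this view, but the 12 N reaction shows it is on its stop. I'll back off, rise, and go above the plunger.

```bash
python3 -m crank '{"claw":[-1,-1,-1,-1,-1,-1,-1,-1],"dp":[[0,-0.02,0],[0,-0.025,-0.03],[0,-0.025,-0.065],[-0.01,0.01,-0.065],[-0.022,0.045,-0.065],[-0.032,0.08,-0.065],[-0.032,0.109,-0.065],[-0.032,0.109,-0.065]],"spin":[0,0,0,0,0,0,0,0]}'; python3 -c "
from h import *
tip('side5')
cv2.imwrite('pics/s5.png',cv2.resize(cv2.imread('pics/side5.png')[100:250,200:400],None,fx=4,fy=4))"
```

```text
t: 6.93
tool_pos: [0.592, 0.0822, 0.1771]
orientation: [3.14, 0.001, 2.692]
contact_force: [-0.4, -0.3, -0.1]
width: 0.005
grip_force: 0.0
pot mm [-14.4  53.5 177.1] F [-0.4 -0.3 -0.1] t 6.9333 rpy [3.140e+00 1.000e-03 2.692e+00] w 0.004606568746319198
tip z [0.167 0.167 0.167 0.167 0.168 0.168 0.168 0.168]
body z [0.295 0.296 0.297 0.297 0.297 0.298 0.298 0.298 0.299 0.299]
```

View pics/s5.png

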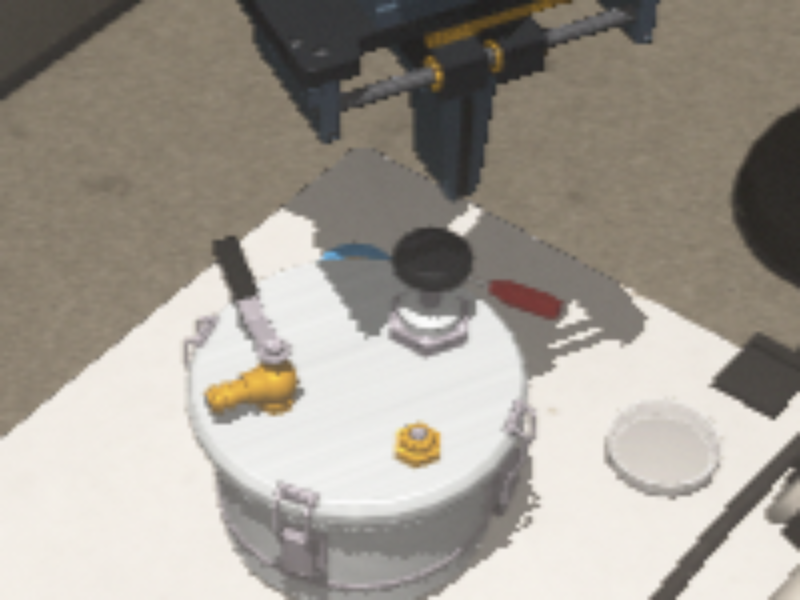

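The lever now points square to the spout, with its grip at (235,265), matching the predicted shut position. The finger is above the knob. First stroke:

```bash
python3 -m crank '{"claw":[-1,-1,-1,-1,-1,-1],"dp":[[0,-0.002,0.02],[0,-0.002,0.042],[0,-0.002,0.05],[0,-0.002,0.058],[0,-0.002,0.066],[0,-0.002,0.066]],"spin":[0,0,0,0,0,0]}'; python3 -c "
from h import *
pot()"
```

```text
t: 7.48
tool_pos: [0.5879, 0.0764, 0.1105]
orientation: [-3.141, -0.002, 2.69]
contact_force: [-5.2, -1.4, 6.8]
width: 0.002
grip_force: 3.8
pot mm [-15.6  46.4 110.5] F [-5.2 -1.4  6.8] t 7.4833 rpy [-3.141e+00 -2.000e-03  2.690e+00] w 0.0023431164234242047
```

```bash
for i in 1; do :; done; python3 -m crank '{"claw":[-1,-1,-1,-1,-1,-1,-1,-1],"dp":[[0,0.001,-0.03],[0,0.001,-0.03],[0,0.001,-0.03],[0,0.001,-0.03],[0,0.001,-0.022],[0,0.001,-0.012],[0,0.001,0.001],[0,0.001,0.001]],"spin":[0,0,0,0,0,0,0,0]}'; python3 -m crank '{"claw":[-1,-1,-1,-1,-1,-1,-1,-1],"dp":[[0,0,-0.03],[0,0,-0.03],[0,0,-0.03],[0,0,-0.03],[0,0,-0.022],[0,0,-0.012],[0,0,0],[0,0,0]],"spin":[0,0,0,0,0,0,0,0]}'; python3 -m crank '{"claw":[-1,-1,-1,-1,-1,-1,-1,-1],"dp":[[0,0,-0.03],[0,0,-0.03],[0,0,-0.03],[0,0,-0.03],[0,0,-0.022],[0,0,-0.012],[0,0,0],[0,0,0]],"spin":[0,0,0,0,0,0,0,0]}'; python3 -c "
from h import *
tip('side6')
c=dict(np.load('/tmp/side6.npz'))
v,u=np.mgrid[0:420,0:560];d=c['depth'];T=c['extrinsics']
P=np.stack([(u-c['cx'])/c['fx']*d,(v-c['cy'])/c['fy']*d,d],-1)@T[:3,:3].T+T[:3,3]
m=np.hypot(P[...,0]-.6365,P[...,1]-.0079)<.006;print('pin',np.sort(P[m][:,2])[-6:])"
```

```text
t: 8.15
tool_pos: [0.5887, 0.0778, 0.1073]
orientation: [-3.141, -0.001, 2.691]
contact_force: [0.3, -1.5, 7.1]
width: 0.006
grip_force: 3.4
t: 8.82
tool_pos: [0.5887, 0.0779, 0.1073]
orientation: [-3.141, -0.001, 2.691]
contact_force: [-0.3, -0.1, 6.7]
width: 0.006
grip_force: 3.4
t: 9.48
tool_pos: [0.5887, 0.0779, 0.1073]
orientation: [-3.141, -0.001, 2.691]
contact_force: [0.3, -0.5, 7.6]
width: 0.004
grip_force: 3.4
pot mm [-15.5  48.2 107.3] F [ 0.3 -0.5  7.6] t 9.4833 rpy [-3.141e+00 -1.000e-03  2.691e+00] w 0.003649336111713564
tip z [0.111 0.112 0.113 0.113 0.114 0.114 0.114 0.114]
body z [0.225 0.226 0.227 0.228 0.228 0.229 0.229 0.229 0.23  0.23 ]
pin [0.1363855  0.13677258 0.13703638 0.13706957 0.1370805  0.13896669]
```

After four strokes the pin tip is at about 137 mm, so pumping works. Three more strokes, then lift clear.

```bash
python3 -m crank '{"claw":[-1,-1,-1,-1,-1,-1,-1,-1],"dp":[[0,0,-0.03],[0,0,-0.03],[0,0,-0.03],[0,0,-0.03],[0,0,-0.022],[0,0,-0.012],[0,0,0],[0,0,0]],"spin":[0,0,0,0,0,0,0,0]}'; python3 -m crank '{"claw":[-1,-1,-1,-1,-1,-1,-1,-1],"dp":[[0,0,-0.03],[0,0,-0.03],[0,0,-0.03],[0,0,-0.03],[0,0,-0.022],[0,0,-0.012],[0,0,0],[0,0,0]],"spin":[0,0,0,0,0,0,0,0]}'; python3 -m crank '{"claw":[-1,-1,-1,-1,-1,-1,-1,-1],"dp":[[0,0,-0.03],[0,0,-0.03],[0,0,-0.03],[0,0,-0.03],[0,0,-0.022],[0,0,-0.012],[0,0,0],[0,0,0]],"spin":[0,0,0,0,0,0,0,0]}'; python3 -m crank '{"claw":[-1,-1,-1,-1,-1,-1],"dp":[[0,0,-0.03],[0,0,-0.07],[0,0,-0.1],[0,0,-0.1],[0,0,-0.1],[0,0,-0.1]],"spin":[0,0,0,0,0,0]}'; python3 -c "
from h import *
pot();c=grab('side','side7')
cv2.imwrite('pics/s7.png',cv2.resize(cv2.imread('pics/side7.png')[140:250,220:360],None,fx=5,fy=5,interpolation=2))
v,u=np.mgrid[0:420,0:560];d=c['depth'];T=c['extrinsics']
P=np.stack([(u-c['cx'])/c['fx']*d,(v-c['cy'])/c['fy']*d,d],-1)@T[:3,:3].T+T[:3,3]
for n,x,y,r in(('pin',.6365,.0079,.006),('knob',.589,.0775,.012)):
  m=(np.hypot(P[...,0]-x,P[...,1]-y)<r)&(P[...,2]<.185);print(n,np.sort(P[m][:,2])[-8:].round(4))"
```

```text
t: 10.2
tool_pos: [0.589, 0.078, 0.1075]
orientation: [-3.141, -0.001, 2.691]
contact_force: [-0.9, 1.5, 6.3]
width: 0.005
grip_force: 3.4
t: 10.87
tool_pos: [0.5887, 0.0779, 0.1073]
orientation: [-3.141, -0.001, 2.691]
contact_force: [0.3, 0.3, 6.9]
width: 0.003
grip_force: 3.4
t: 11.53
tool_pos: [0.589, 0.078, 0.1075]
orientation: [-3.141, -0.001, 2.691]
contact_force: [-2.1, -0.8, 8.1]
width: 0.005
grip_force: 4.2
t: 12.03
tool_pos: [0.5883, 0.0779, 0.208]
orientation: [-3.141, -0.002, 2.691]
contact_force: [-0.4, 0.1, -1.0]
width: 0.005
grip_force: 0.0
pot mm [-15.8  48.  208. ] F [-0.4  0.1 -1. ] t 12.0333 rpy [-3.141e+00 -2.000e-03  2.691e+00] w 0.004765332526909121
pin [0.1417 0.1422 0.1424 0.1424 0.1425 0.143  0.143  0.1447]
knob [0.17   0.17   0.17   0.1703 0.1706 0.1707 0.171  0.1711]
```

View pics/s7.png

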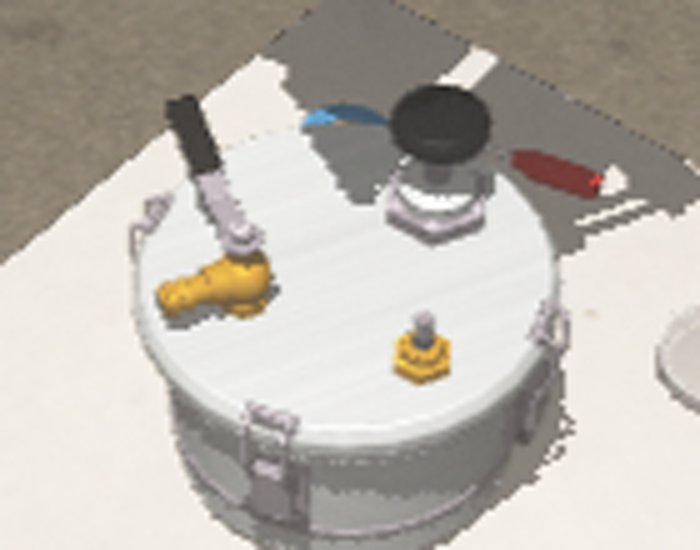

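The lever is square to the spout (grip at (195,135)). The pin stands fully out at (425,325), with its tip at 142.5 mm and the dark ring showing at its foot. The knob is back up at (440,122), and the robot is clear.

```bash
python3 -c "
from bench import sign_off
print(sign_off())"
```

```text
the job is handed in; nothing more can be done
None
```

The job is handed in at about 12 s: tap shut against its stop, pin fully out (tip at about 142.5 mm) after seven strokes, plunger back up, and the robot never went near the vials or dish; the first lever push passed over the sleeve without touching it, because the fingertips sit about 38 mm higher than the reported TCP, so I repeated it lower.

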